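# Dry-fit the parts of a power stage on two circuit boards

## Task

Set out the power-stage parts on the two circuit boards, square to the boards. First stand the finned heat sink upright on the white outline between the two blue relays, and then lay the fan centrally on top of it; on the board with the copper coil, stand the round capacitor on the outline to the left of the coil and the transformer on the one to its right, both upright, left and right being as seen from the edge with the screw terminals. Leave the solder spool, the pliers and the cup where they are.

Things in the scene. Friction and masses are not known exactly. Their poses are not given: they have to be found in the camera images.
- relay_board: Fixed green board, black frame, 104 (x) x 194 (y), top at z = 12 (all in mm). Origin: centre of underside; x to the rear, y left seen from the front, z up. Front (-x) edge, towards the robot: grey screw terminals 12 x 30, 12 high at x -42, y +-66. Two blue relays 30 x 30, 24 high above the board, at x 8, y +-66. White square outline 56 wide between them, centred at x 0, y 0: heat sink.
- coil_board: Fixed green board, black frame, 104 (x) x 194 (y), top at z = 12 (all in mm). Origin: centre of underside; x to the rear, y left seen from the front, z up. Front (-x) edge, towards the robot: grey screw terminals 12 x 30, 12 high at x -42, y 0. Round copper coil, diameter 38, 16 high above the board, at x 0, y 0. Two white square outlines 46 wide: left at x 0, y +66, right at x 0, y -66.
- heat_sink: Loose bare aluminium heat sink, 50 by 50 mm and 34 mm high, 7 upright fins along its x on an 8 mm base. Origin: centre of the underside; x, y along its sides, z up. About 120 g (70 to 140 % of that).
- fan: Loose square black cooling fan lying flat, 40 by 40 mm and 20 mm high. Origin: centre of the underside; x, y along its sides, z up. About 40 g (70 to 140 %).
- capacitor: Loose black cylindrical capacitor with an aluminium top, standing upright, 35 mm in diameter and 50 mm high. Origin: centre of the underside; z up. About 70 g (70 to 140 %).
- transformer: Loose small transformer, a steel core with copper winding, 42 mm (x) by 34 mm (y) and 34 mm high; to grip, a plain block. Origin: centre of the underside; z up. About 160 g (70 to 140 %).
- spool: Bystander: spool of solder standing on end, white flanges 56 mm in diameter, 48 mm high. Origin: centre of the underside.
- pliers: Bystander: pliers with blue handles lying flat, 150 mm long and about 70 mm wide, 16 mm high. Origin: near the pivot, at bench height; the jaws point along +x.
- cup: Bystander: open grey cup, 68 mm in diameter at the rim, 55 mm high. Origin: centre of the underside.
There are look-alikes about, which are no part of the job. Several things look just like the fan: the one meant starts nearest to the robot's base.

How it is judged:
On the way, in this order (a step that is already met when the one before it is completed fails the run):
1. the heat sink stands released on its place between the two relays (x of heat_sink in the frame of relay_board between -0.012 and 0.012 m and y of heat_sink in the frame of relay_board between -0.012 and 0.012 m and z of heat_sink in the frame of relay_board between 0.008 and 0.016 m and angle between heat_sink's own z axis and vertical below 0.12 rad and (angle between the x axis of heat_sink and the x axis of relay_board, either way round below 0.26 rad or angle between the x axis of heat_sink and the y axis of relay_board, either way round below 0.26 rad) and linear speed of heat_sink below 0.02 m/s and angular speed of heat_sink below 0.2 rad/s and contact force between the fingers and heat_sink below 0.05 N), for 0.2 s.
2. the fan lies released on top of the heat sink, which is still in its place (x of heat_sink in the frame of relay_board between -0.012 and 0.012 m and y of heat_sink in the frame of relay_board between -0.012 and 0.012 m and z of heat_sink in the frame of relay_board between 0.008 and 0.016 m and angle between each of heat_sink, fan's own z axis and vertical below 0.12 rad and (angle between the x axis of heat_sink and the x axis of relay_board, either way round below 0.26 rad or angle between the x axis of heat_sink and the y axis of relay_board, either way round below 0.26 rad) and linear speed of each of heat_sink, fan below 0.02 m/s and angular speed of each of heat_sink, fan below 0.2 rad/s and x of fan in the frame of heat_sink between -0.01 and 0.01 m and y of fan in the frame of heat_sink between -0.01 and 0.01 m and z of fan in the frame of heat_sink between 0.03 and 0.038 m and (angle between the x axis of fan and the x axis of heat_sink, either way round below 0.26 rad or angle between the x axis of fan and the y axis of heat_sink, either way round below 0.26 rad) and contact force between the fingers and fan below 0.05 N), for 0.2 s.
At the end, for the whole second after the job is handed in: Heat sink, capacitor and transformer within 12 mm (x and y) of the centres of their outlines, fan within 10 mm of the heat sink's centre; each upright (0.12 rad), at its resting height (4 mm), all but the capacitor square to their support (0.26 rad, any quarter turn); all released, at rest (x of heat_sink in the frame of relay_board between -0.012 and 0.012 m and y of heat_sink in the frame of relay_board between -0.012 and 0.012 m and z of heat_sink in the frame of relay_board between 0.008 and 0.016 m and angle between each of heat_sink, fan, capacitor, transformer's own z axis and vertical below 0.12 rad and (angle between the x axis of heat_sink and the x axis of relay_board, either way round below 0.26 rad or angle between the x axis of heat_sink and the y axis of relay_board, either way round below 0.26 rad) and linear speed of each of heat_sink, fan, capacitor, transformer below 0.02 m/s and angular speed of each of heat_sink, fan, capacitor, transformer below 0.2 rad/s and x of fan in the frame of heat_sink between -0.01 and 0.01 m and y of fan in the frame of heat_sink between -0.01 and 0.01 m and z of fan in the frame of heat_sink between 0.03 and 0.038 m and (angle between the x axis of fan and the x axis of heat_sink, either way round below 0.26 rad or angle between the x axis of fan and the y axis of heat_sink, either way round below 0.26 rad) and x of capacitor in the frame of coil_board between -0.012 and 0.012 m and y of capacitor in the frame of coil_board between 0.054 and 0.078 m and z of capacitor in the frame of coil_board between 0.008 and 0.016 m and x of transformer in the frame of coil_board between -0.012 and 0.012 m and y of transformer in the frame of coil_board between -0.078 and -0.054 m and z of transformer in the frame of coil_board between 0.008 and 0.016 m and (angle between the x axis of transformer and the x axis of coil_board, either way round below 0.26 rad or angle between the x axis of transformer and the y axis of coil_board, either way round below 0.26 rad)); the robot touches nothing.
It fails at once if the spool is moved by more than 30 mm or knocked over (distance of spool from where it was at the start of the episode above 0.03 m or angle between spool's own z axis and vertical above 0.5 rad).
It fails at once if the pliers is moved by more than 30 mm or knocked over (distance of pliers from where it was at the start of the episode above 0.03 m or angle between pliers's own z axis and vertical above 0.5 rad).
It fails at once if the cup is moved by more than 30 mm or knocked over (distance of cup from where it was at the start of the episode above 0.03 m or angle between cup's own z axis and vertical above 0.5 rad).
It also fails if it takes over 120 s, if anything falls off the work surface, if the arm or the gripper's body presses on something with over 40 N, if the wrist force passes 120 N, or if a joint passes its speed limit or range.

## Robot

A 7-joint arm with a two-finger parallel gripper is mounted at the origin on the work surface. World frame = base frame: x ahead of the robot, y to its left, z up, the work surface at z = 0. Lengths are in m, angles in rad, forces in N, time in s.
With the tool pointing down it reaches from about 0.4 to 0.85 m from the base axis. Payload 10.4 kg.
Tool frame: the origin (TCP) lies between the finger pads; the fingertips stand ahead of it and the grasp point (between the pads) lies 3 mm ahead of it (r.tips_ahead is the z of the fingertips in the tool frame, in m); z points along the fingers, y is the line along which they close (so a half turn about z gives the same grasp; the last joint's range is limited). The gripper opens to 87 mm and grips with 3 to 60 N. Pads are 19 mm wide; open, the fingers measure 117 mm over their backs; the gripper's body (75 mm by 190 mm) begins 51 mm behind the grasp point.
Start: joints at [-1.163, 0.332, -0.065, 1.46, 0.022, 1.35, -0.088], TCP at [0.261, 0.568, 0.213] pointing down, gripper open.
Joint ranges: [-2.6, 2.6], [-0.5, 2.12], [-1.47, 1.34], [0.16, 2.42], [-1.27, 4.41], [0.06, 2.06], [-2.6, 2.6]. Speed limits (rad/s): [2.22, 2.22, 2.79, 2.79, 3.14, 3.14, 3.14].

## Interface

Orientations are given as a unit quaternion [x, y, z, w].
In Python, from bench import telemetry, camera, get_calibration, r gives the robot as it stands.
- The arm moves only by the tool drive_tool, never from a script. Its argument "series" is one flat list of numbers, 7 for each row, row after row: the turn, a rotation vector about the tool's x, y, z in units of 5 degrees (1.0 is 5 degrees), then the shift along the tool's x, y, z in units of 40 mm (1.0 is 40 mm), then the opening, from -1 (shut) to 1 (fully open). A call has 1 to 10 rows; each row is the pose to reach, as a shift and turn from the pose commanded when the call began, along the tool's axes at that moment; what a row does not reach only later rows make up. A row lasts 1/12 s, in which the tool goes at most 41.7 mm and 7.16 degrees, less where a joint would pass 70% of its speed; a pose out of reach is approached as far as the arm can. A call with a gripper value outside its range is refused whole. The fingers move at their own pace and stop on an object; "grip_force" is the grip in N (left out, the last holds). Time passes only in rows, so rows that repeat a pose let the fingers close. It gives the time, the measured TCP pose, the force, the opening and the grip force at its end, in the units of the state.
- telemetry.read_state(): the state, without advancing time (a new reading comes with each control period).
- camera(name): name is "scene" or "side" or "wrist"; returns the picture (420x560x3 uint8, red, green, blue); there is no depth.
- get_calibration(name): a dict with "fovy" (degrees; the focal length in pixels is half the picture's height over the tangent of half this angle, whatever the lens; pixels are square), "cx", "cy" (the principal point, pixels), "xyz" and "rotation" of the camera in the world. Camera axes: x right, y up, looking along -z (the intrinsics and any distortion apply to the point x, -y, -z); pixel columns grow to the right and rows downward; lengths in m; the calibration is good to about 2 mm. A picture is of the moment at which its call begins: read the wrist's pose just before it. get_calibration takes no time and is no camera call; for the wrist camera it gives the pose at the moment of the call.
- r.close_job(): hands the job in; it is judged then, once.
The state is a dict: "time": time; "joint_positions": joint angles; "joint_vel": joint speeds; "joint_torque": joint torques, N m; "ee_pos": TCP position; "eef_rot": TCP orientation; "ft_force": force on the tool from outside, world axes, zero at the start; "torque": the same for the moment, N m; "width": finger opening in m; "grip_force": force on a finger pad.
Only numpy, scipy, OpenCV 4.12 (cv2) and the standard library are available. Lean on these libraries where they do the work, as an engineer would, in place of code of your own. Each camera call takes 0.05 s, during which the arm holds its last target. There are 200 camera calls.

## Working session

There is one attempt and no reset: what is moved stays moved. The work goes in short steps, Python scripts to look and compute and a tool call to move; the robot and the scene stay as the last step left them, time stands still between calls to the robot, and variables do not carry over. Pictures are saved under pics/ and viewed, at most 14 in all, crops included, and the job is handed in when it is done.

Besides the shell and the picture viewer there is one more tool, called after ">>>" as name(argument=value, ...) on one line, values as JSON. drive_tool: Moves the arm, as the interface text tells. Its arguments: {"type":"object","properties":{"series":{"type":"array"},"grip_force":{"type":"number"}},"required":["series"]}

```bash
ls; mkdir -p pics; python3 - <<'E'
from bench import telemetry,camera,get_calibration,r
import cv2
for n in("scene","side","wrist"):
    c=get_calibration(n); print(n,c)
    cv2.imwrite(f"pics/{n}0.png",camera(n)[:,:,::-1])
print(telemetry.read_state(), r.tips_ahead)
E
```

```text
pics
scene {'fovy': 46.49778011481973, 'cx': 272.9296836234828, 'cy': 200.4741869654467, 'xyz': array([ 1.70977139, -0.14811438,  1.17515988]), 'rotation': array([0.28979813, 0.25064939, 0.6200942 , 0.68459851])}
side {'fovy': 45.39512010886108, 'cx': 282.65333017312594, 'cy': 207.50813649279144, 'xyz': array([ 0.03971437, -0.84428774,  0.77918228]), 'rotation': array([ 0.43034346, -0.12986975, -0.24633808,  0.85863607])}
wrist {'fovy': 69.12902989313842, 'cx': 278.4820414842391, 'cy': 206.15567786688774, 'xyz': array([0.19715996, 0.59784366, 0.38466602]), 'rotation': array([-0.11095771, -0.07017692,  0.5356219 ,  0.83418989])}
{'time': 0.15, 'joint_positions': array([-1.16258902,  0.3327022 , -0.06469532,  1.46070841,  0.02159293,
        1.34986111, -0.08850427]), 'joint_vel': array([ 1.52016540e-03, -2.89456980e-03, -4.35851299e-04, -2.51142522e-03,
        3.19343862e-04, -8.65053625e-05, -7.09192601e-04]), 'joint_torque': array([ 7.05402090e-04, -6.23627758e+01,  2.46632542e-02, -3.90149081e+01,
       -6.14394341e-02,  3.71106772e-02,  7.75318949e-05]), 'ee_pos': array([0.26088858, 0.56764738, 0.21277108]), 'eef_rot': array([ 2.13738898e-01,  9.76890701e-01, -4.84114948e-04, -8.84211318e-05]), 'ft_force': array([ 0.17289801,  0.40243891, -0.02269071]), 'torque': array([0.0137125 , 0.01122353, 0.00109546]), 'grip_force': 0.0, 'width': 0.0871431813152876} 0.022
```

View pics/scene0.png

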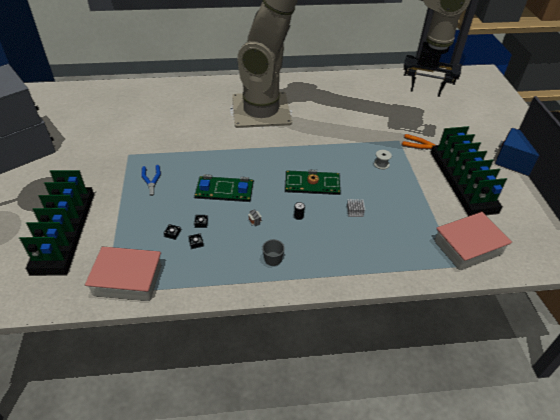

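View pics/side0.png

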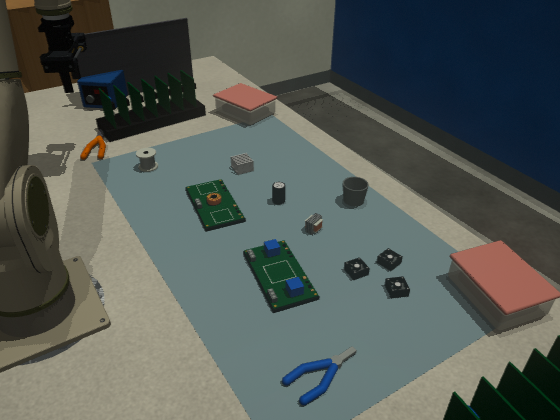

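The scene picture shows the relay board at (224,188), the coil board at (313,181), the heat sink at (356,208), the capacitor at (299,211) and the transformer at (255,217). The cup is at (273,252), the spool at (382,158) and the pliers at (150,180). There are three fan look-alikes, at scene (201,221), (172,231) and (196,241), which are side (356,268), (397,287) and (390,259).

```bash
cat > h.py <<'E'
from bench import telemetry,camera,get_calibration,r
import cv2, numpy as np
from scipy.spatial.transform import Rotation as R
def ray(c,px):
    px=np.atleast_2d(px).astype(float); f=210/np.tan(np.radians(c["fovy"]/2))
    d=np.c_[(px[:,0]-c["cx"])/f,-(px[:,1]-c["cy"])/f,-np.ones(len(px))]
    return R.from_quat(c["rotation"]).apply(d)
def plane(c,px,z):
    d=ray(c,px); return c["xyz"]+d*((z-c["xyz"][2])/d[:,2])[:,None]
def proj(c,P):
    f=210/np.tan(np.radians(c["fovy"]/2)); q=R.from_quat(c["rotation"]).inv().apply(np.atleast_2d(P)-c["xyz"])
    return np.c_[c["cx"]-f*q[:,0]/q[:,2], c["cy"]+f*q[:,1]/q[:,2]]
def snap(n,name):
    c=get_calibration(n); im=camera(n)[:,:,::-1].copy(); cv2.imwrite(f"pics/{name}.png",im); return c,im
def state():
    s=telemetry.read_state(); return s
def move(xyz,yaw,s=None):
    """rotvec (5deg) and shift (40mm) in tool axes to reach tool-down pose; yaw = direction of finger-closing line in world"""
    s=s or state(); T=R.from_quat(s["eef_rot"]); best=None
    for k in(0,np.pi):
        y=np.array([np.cos(yaw+k),np.sin(yaw+k),0]); z=np.array([0,0,-1.]); x=np.cross(y,z)
        rv=(T.inv()*R.from_matrix(np.c_[x,y,z])).as_rotvec()
        if best is None or np.linalg.norm(rv)<np.linalg.norm(best): best=rv
    return np.round(np.degrees(best)/5,2), np.round(T.inv().apply(np.array(xyz)-s["ee_pos"])/.04,2)
E
python3 - <<'E'
from h import *
a,b=get_calibration("scene"),get_calibration("side")
L={"relay":((224,188),(281,273),.012),"coil":((313,181),(214,204),.012),"sink":((356,208),(242,164),.02),"cap":((299,211),(279,192),.025),"trafo":((255,217),(314,224),.02),"fan1":((201,221),(356,268),.01),"fan2":((172,231),(397,287),.01),"fan3":((196,241),(390,259),.01),"cup":((273,252),(355,192),.027),"spool":((382,158),(147,159),.024),"pliers":((150,180),(320,375),.008)}
for k,(p,q,z) in L.items(): 
    A,B=plane(a,p,z)[0],plane(b,q,z)[0]; print(k,A[:2].round(3),B[:2].round(3),np.hypot(*B[:2]).round(3))
print(state()["joint_positions"].round(2), move([.5,.1,.35],0))
E
```

```text
relay [ 0.477 -0.168] [ 0.469 -0.176] 0.5
coil [0.469 0.144] [0.457 0.13 ] 0.475
sink [0.62  0.262] [0.607 0.254] 0.657
cap [0.622 0.071] [0.619 0.073] 0.623
trafo [ 0.631 -0.073] [ 0.623 -0.081] 0.628
fan1 [ 0.623 -0.248] [ 0.62  -0.248] 0.667
fan2 [ 0.658 -0.339] [ 0.657 -0.34 ] 0.74
fan3 [ 0.707 -0.263] [ 0.704 -0.266] 0.752
cup [ 0.786 -0.031] [ 0.788 -0.034] 0.789
spool [0.381 0.414] [0.383 0.414] 0.564
pliers [ 0.409 -0.425] [ 0.392 -0.428] 0.58
[-1.16  0.33 -0.06  1.46  0.02  1.35 -0.09] (array([-1.000e-02,  1.000e-02,  1.306e+01]), array([-10.31,  -8.13,  -3.42]))
```

View pics/wrist0.png

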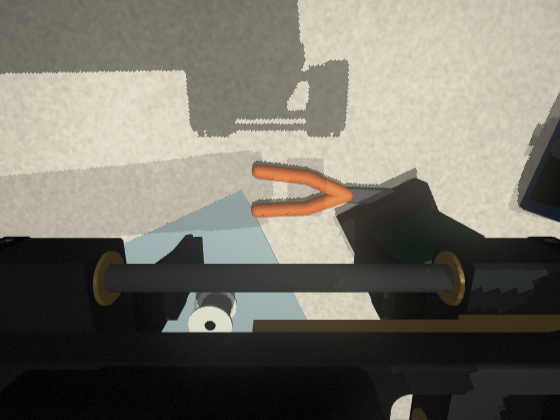

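The wrist view is blocked by the gripper below about row 230, so it only sees things on the tool's +x side. The fan choice is scene (201,221), side (356,268). At 0.667 m from the base it is the nearest; the other two are at 0.74 and 0.75 m. I'll move to look at the heat sink with tool x towards +y.

>>> drive_tool(series=[0,0,13.06,-13.04,-6.87,-1,1,0,0,13.06,-13.04,-6.87,-1,1,0,0,13.06,-13.04,-6.87,-1,1,0,0,13.06,-13.04,-6.87,-1,1,0,0,13.06,-13.04,-6.87,-1,1,0,0,13.06,-13.04,-6.87,-1,1,0,0,13.06,-13.04,-6.87,-1,1,0,0,13.06,-13.04,-6.87,-1,1,0,0,13.06,-13.04,-6.87,-1,1,0,0,13.06,-13.04,-6.87,-1,1])

```text
time: 0.98
ee_pos: [0.515, 0.2364, 0.2417]
eef_rot: [0.71, 0.704, 0.0, -0.0]
ft_force: [0.1, 1.6, 0.4]
width: 0.0869
grip_force: 0.0
```

```bash
python3 - <<'E'
from h import *
s=state(); print(s["ee_pos"],s["joint_positions"].round(2),move([.62,.10,.25],0))
E
```

```text
[0.5150259  0.2363649  0.24172003] [-0.78  0.19  0.31  1.59 -0.06  1.37 -0.47] (array([ 0.  , -0.  , -0.09]), array([-3.39,  2.65, -0.21]))
```

>>> drive_tool(series=[0,0,-0.09,-3.3,2.65,-0.2,1,0,0,-0.09,-3.3,2.65,-0.2,1,0,0,-0.09,-3.3,2.65,-0.2,1,0,0,-0.09,-3.3,2.65,-0.2,1,0,0,-0.09,-3.3,2.65,-0.2,1,0,0,-0.09,-3.3,2.65,-0.2,1,0,0,-0.09,-3.3,2.65,-0.2,1])

```text
time: 1.57
ee_pos: [0.6201, 0.1065, 0.249]
eef_rot: [0.704, 0.71, -0.0, -0.0]
ft_force: [-1.2, -0.2, 1.1]
width: 0.0872
grip_force: 0.0
```

```bash
python3 - <<'E'
from h import *
s=state(); print(s["ee_pos"],s["joint_positions"].round(2))
c,im=snap("wrist","w1"); print(c["xyz"], proj(c,[[.61,.257,.034],[.46,.137,.012],[.62,.072,.05]]))
E
```

```text
[0.62011131 0.10645513 0.24904289] [-0.55  0.34  0.41  1.41 -0.13  1.42 -0.14]
[0.62063057 0.17799819 0.42105811] [[270.52964234  53.01654168]
 [158.0125338  154.54826556]
 [277.75347369 210.49291443]]
```

View pics/w1.png

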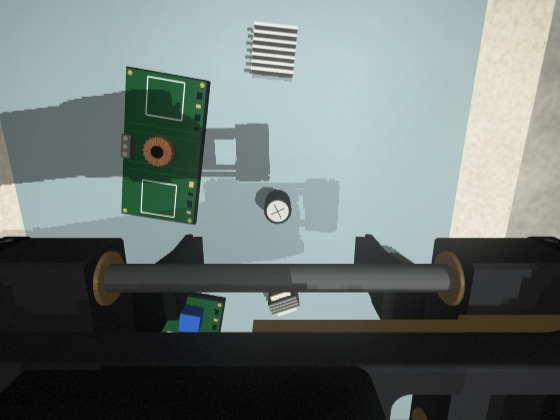

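The wrist view shows the heat sink at (273,50) with its fins along the image's horizontal and turned a few degrees. The coil board is at (165,145) with the screw terminals on the left at (126,145), the coil at (157,152) and outlines at (165,98) and (158,198). The capacitor top is at (278,211).

```bash
cat >> h.py <<'E'
def rects(c,mask,z,amin=100):
    """world minAreaRects (mm, deg) of the mask blobs cast on plane z"""
    for k in cv2.findContours(mask.astype(np.uint8)*255,cv2.RETR_EXTERNAL,cv2.CHAIN_APPROX_NONE)[0]:
        if cv2.contourArea(k)<amin: continue
        w=plane(c,k[:,0],z)[:,:2]*1000; (x,y),(a,b),t=cv2.minAreaRect(w.astype(np.float32))
        print("px",k[:,0].mean(0).round(),"xy",round(x,1),round(y,1),"size",round(a,1),round(b,1),"ang",round(t,1))
E
python3 - <<'E'
from h import *
c=get_calibration("wrist"); im=cv2.imread("pics/w1.png"); hsv=cv2.cvtColor(im,cv2.COLOR_BGR2HSV)
m=np.zeros(im.shape[:2],bool); m[10:95,235:315]=True
s=m&((hsv[...,1]<40)|(hsv[...,2]<110)); s=cv2.morphologyEx(s.astype(np.uint8),cv2.MORPH_CLOSE,np.ones((5,5)))
print("sink");rects(c,s,.034); rects(c,m&(hsv[...,1]<40)&(hsv[...,2]>140),.034,20)
print("outl");b=np.zeros_like(m);b[60:225,125:210]=True
rects(c,b&(hsv[...,1]<70)&(hsv[...,2]>130),.012,300)
print("board");g=(hsv[...,0]>45)&(hsv[...,0]<85)&(hsv[...,1]>80)&b; rects(c,cv2.morphologyEx(g.astype(np.uint8),cv2.MORPH_CLOSE,np.ones((9,9))),.012,1000)
print("coil"); rects(c,b&(hsv[...,0]<20)&(hsv[...,1]>80)&(hsv[...,2]>60),.028)
E
```

```text
sink
px [274.  52.] xy 613.9 257.9 size 94.6 88.8 ang 0.6
px [274.  52.] xy 613.9 257.9 size 94.6 88.8 ang 0.6
outl
px [204. 201.] xy 514.5 75.5 size 69.8 19.8 ang 87.2
px [162.  69.] xy 479.3 236.7 size 107.9 33.5 ang 0.6
board
px [162. 144.] xy 464.9 143.6 size 190.6 100.8 ang 81.2
coil
px [158. 151.] xy 466.8 143.9 size 38.8 36.5 ang 31.9
```

```bash
python3 -c "
import cv2; a=cv2.imread('pics/w1.png')
cv2.imwrite('pics/w1c.png',cv2.resize(a[0:240,110:320],None,fx=2.5,fy=2.5,interpolation=cv2.INTER_CUBIC))"
```

```text
(no output)
```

View pics/w1c.png

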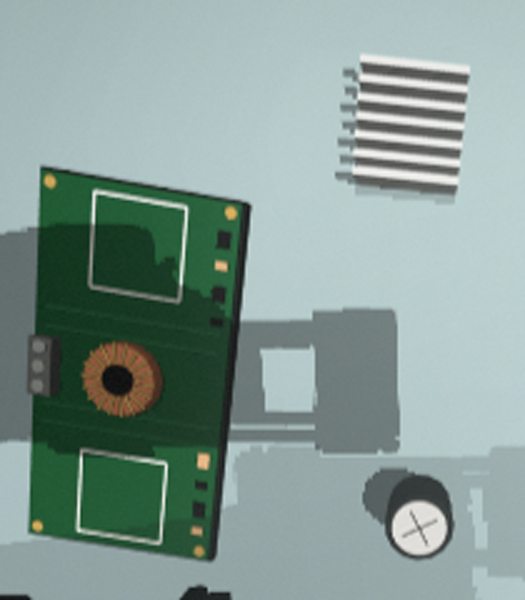

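The crop (2.5 times) shows the sink's top corners at (361,55), (469,67), (458,187) and (354,178). The outline corners are (95,190), (188,206), (182,302), (89,288) and (81,449), (168,463), (164,545), (76,529).

```bash
cat >> h.py <<'E'
def quad(c,px,z):
    P=plane(c,px,z)[:,:2]*1000; e=np.roll(P,-1,0)-P
    print("ctr",P.mean(0).round(1),"sides",np.linalg.norm(e,axis=1).round(1),"ang",np.degrees(np.arctan2(e[:,1],e[:,0])).round(1)); return P
E
python3 - <<'E'
from h import *
c=get_calibration("wrist"); o=np.array([110,0])
for q,z in(([[361,55],[469,67],[458,187],[354,178]],.034),([[95,190],[188,206],[182,302],[89,288]],.012),([[81,449],[168,463],[164,545],[76,529]],.012),([[42,168],[249,205],[210,558],[30,531]],.012)):
    quad(c,np.array(q)/2.5+o,z)
print(plane(c,np.array([[418,527],[400,500]])/2.5+o,.05))
print(state()["ee_pos"])
E
```

```text
ctr [613.6 262.3] sides [49.2 50.8 49.1 51.7] ang [ -5.1 -94.3 176.   85.8]
ctr [475.5 208.1] sides [46.4 46.9 47.9 47.6] ang [ -8.6 -97.7 172.3  80.6]
ctr [455.3  77.2] sides [47.3 47.3 49.3 46. ] ang [ -8.8 -97.  169.7  80.5]
ctr [466.7 143.2] sides [103.1 189.  100.9 190. ] ang [ -9.  -99.4 171.6  81.2]
[[0.61904266 0.07270729 0.05      ]
 [0.60987272 0.08669685 0.05      ]]
[0.61975627 0.10751409 0.24915104]
```

```bash
python3 - <<'E'
from h import *
print(move([.6136,.2623,.12],np.radians(-4.7)),move([.6136,.2623,.03],np.radians(-4.7)))
E
```

```text
(array([-0.01, -0.01,  1.05]), array([ 3.87, -0.11,  3.23])) (array([-0.01, -0.01,  1.05]), array([ 3.87, -0.11,  5.48]))
```

>>> drive_tool(series=[0,0,1.05,3.87,-0.11,2.8,1,0,0,1.05,3.87,-0.11,2.8,1,0,0,1.05,3.87,-0.11,2.8,1,0,0,1.05,3.87,-0.11,2.8,1,0,0,1.05,3.87,-0.11,2.8,1,0,0,1.05,3.87,-0.11,2.8,1,0,0,1.05,3.87,-0.11,2.8,1])

```text
time: 2.2
ee_pos: [0.6124, 0.2642, 0.1363]
eef_rot: [0.734, 0.679, -0.001, -0.001]
ft_force: [0.9, 0.4, 1.0]
width: 0.0868
grip_force: 0.0
```

```bash
python3 - <<'E'
from h import *
print(state()["ee_pos"],move([.6136,.2623,.03],np.radians(-4.7)))
E
```

```text
[0.61244697 0.26416771 0.13629423] (array([-0.03,  0.  ,  0.04]), array([-0.04,  0.04,  2.66]))
```

>>> drive_tool(series=[0,0,0,-0.04,0.04,1,1,0,0,0,-0.04,0.04,2,1,0,0,0,-0.04,0.04,2.5,1,0,0,0,-0.04,0.04,2.66,1,0,0,0,-0.04,0.04,2.66,1,0,0,0,-0.04,0.04,2.66,-1,0,0,0,-0.04,0.04,2.66,-1,0,0,0,-0.04,0.04,2.66,-1,0,0,0,-0.04,0.04,2.66,-1,0,0,0,-0.04,0.04,2.66,-1], grip_force=20)

```text
time: 3.03
ee_pos: [0.6166, 0.2596, 0.0322]
eef_rot: [0.736, 0.677, 0.001, 0.0]
ft_force: [-0.2, 1.2, -0.3]
width: 0.0616
grip_force: 0.0
```

>>> drive_tool(series=[0,0,0,0,0,0,-1,0,0,0,0,0,0,-1,0,0,0,0,0,0,-1,0,0,0,0,0,0,-1,0,0,0,0,0,0,-1,0,0,0,0,0,0,-1,0,0,0,0,0,-0.5,-1,0,0,0,0,0,-1.5,-1,0,0,0,0,0,-2.5,-1,0,0,0,0,0,-2.5,-1])

```text
time: 3.87
ee_pos: [0.62, 0.2606, 0.14]
eef_rot: [0.736, 0.677, 0.006, 0.002]
ft_force: [1.4, 0.3, 0.5]
width: 0.0008
grip_force: 0.0
```

```bash
python3 - <<'E'
from h import *
print(state()["ee_pos"],state()["width"],move([.48,-.02,.22],np.radians(-4.7)))
E
```

```text
[0.61997876 0.26060552 0.14000294] 0.0008215245626823102 (array([ 0.11, -0.07, -0.02]), array([-7.27, -2.88, -2.08]))
```

```bash
python3 - <<'E'
from h import *
c,a=snap("scene","s2"); c,b=snap("side","d2")
f=lambda i,x,y:cv2.resize(i[y:y+110,x:x+150],(400,293),interpolation=cv2.INTER_CUBIC)
cv2.imwrite("pics/c2.png",np.hstack([f(a,280,130),f(b,170,90)]))
E
```

```text
(no output)
```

View pics/c2.png

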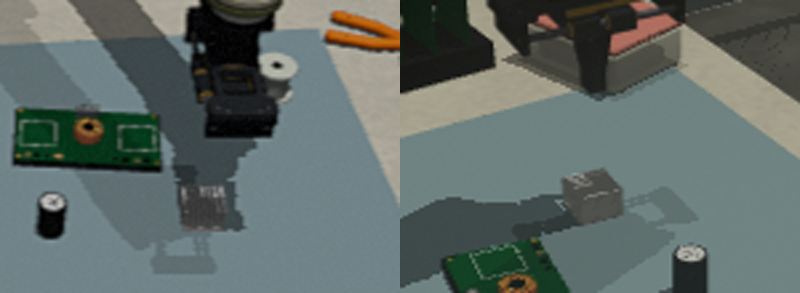

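The scene and side crops show the sink still standing where it was, at scene (357,207). The grip slipped off or closed on nothing, so I'll go back down and watch the closing.

```bash
python3 - <<'E'
from h import *
s=state();print(s["ee_pos"],s["ft_force"],s["width"],move([.6136,.2623,.027],np.radians(-4.7)))
E
```

```text
[0.61724977 0.25977016 0.13329106] [-0.56905979  0.65995422 -0.4090944 ] 0.0005104164556702 (array([ 0.04, -0.03, -0.02]), array([ 0.05, -0.1 ,  2.66]))
```

>>> drive_tool(series=[0,0,0,0,0,0,1,0,0,0,0,0,0,1,0,0,0,0,0,0,1,0,0,0,0,0,0,1,0,0,0,0,0,0,1,0,0,0,0,0,0,1,0,0,0,0,0,0,1,0,0,0,0,0,0,1,0,0,0,0,0,0,1,0,0,0,0,0,0,1])

```text
time: 4.8
ee_pos: [0.6161, 0.2593, 0.1312]
eef_rot: [0.736, 0.677, 0.0, -0.0]
ft_force: [-0.1, 0.3, 0.9]
width: 0.0593
grip_force: 0.0
```

```bash
python3 - <<'E'
from h import *
s=state();print(s["ee_pos"],s["ft_force"],s["width"],move([.6136,.2623,.027],np.radians(-4.7)))
E
```

```text
[0.61611495 0.25932681 0.13116515] [-0.10870814  0.30305438  0.86115041] 0.059289009201513795 (array([ 0.  , -0.  , -0.02]), array([ 0.07, -0.07,  2.6 ]))
```

>>> drive_tool(series=[0,0,0,0.07,-0.07,0,1,0,0,0,0.07,-0.07,0,1,0,0,0,0.07,-0.07,0,1,0,0,0,0.07,-0.07,0,1,0,0,0,0.07,-0.07,0.8,1,0,0,0,0.07,-0.07,1.6,1,0,0,0,0.07,-0.07,2.3,1,0,0,0,0.07,-0.07,2.6,1,0,0,0,0.07,-0.07,2.6,1,0,0,0,0.07,-0.07,2.6,1])

```text
time: 5.63
ee_pos: [0.6139, 0.2624, 0.0278]
eef_rot: [0.736, 0.677, 0.0, 0.0]
ft_force: [0.2, -0.3, 0.9]
width: 0.087
grip_force: 0.0
```

>>> drive_tool(series=[0,0,0,0,0,0,-1,0,0,0,0,0,0,-1,0,0,0,0,0,0,-1,0,0,0,0,0,0,-1,0,0,0,0,0,0,-1,0,0,0,0,0,0,-1,0,0,0,0,0,0,-1,0,0,0,0,0,0,-1,0,0,0,0,0,0,-1,0,0,0,0,0,0,-1], grip_force=30)

```text
time: 6.47
ee_pos: [0.6135, 0.2624, 0.0271]
eef_rot: [0.736, 0.677, -0.0, -0.0]
ft_force: [-0.9, 0.2, 0.1]
width: 0.0282
grip_force: 0.0
```

```bash
python3 - <<'E'
from h import *
c,a=snap("scene","s3"); print(proj(c,[.6135,.2624,.0271])); c,b=snap("side","d3"); print(proj(c,[.6135,.2624,.0271]))
c,w=snap("wrist","w3")
f=lambda i,x,y:cv2.resize(i[y:y+110,x:x+150],(400,293),interpolation=cv2.INTER_CUBIC)
cv2.imwrite("pics/c3.png",np.vstack([np.hstack([f(a,280,130),f(b,170,90)]),np.pad(cv2.resize(w,(400,300)),((0,0),(0,400),(0,0)))]))
E
```

```text
[[355.81745029 205.02429141]]
[[242.57037936 159.85238081]]
```

View pics/c3.png

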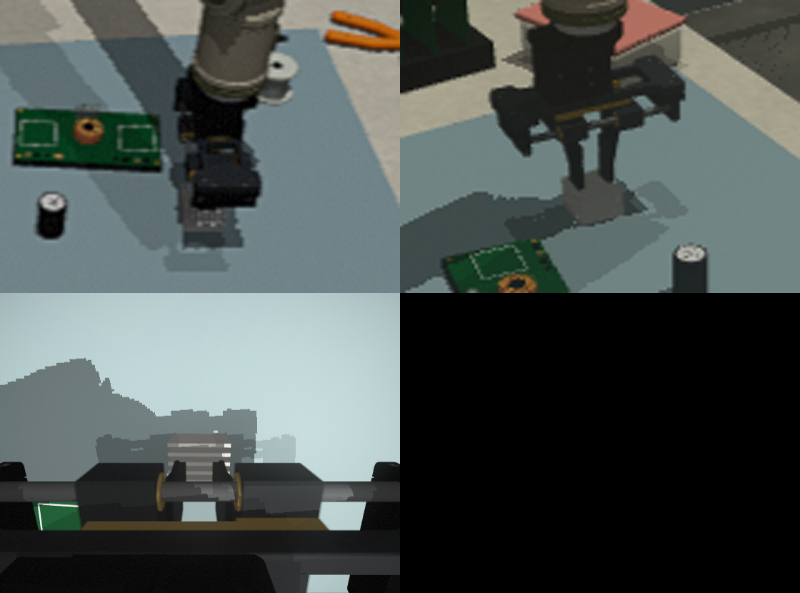

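The side crop shows the fingertips vanishing at the sink's top, at side (242,160), with no contact. Either the tips are still above the fins or my geometry is off, so I'll check the tip height by ray casting across both views.

```bash
python3 - <<'E'
from h import *
s=state(); print(s["ee_pos"],s["width"])
for n,x0,y0,x1,y1,of in(("scene",345,140,400,235,0),("side",200,85,280,190,0)):
    c=get_calibration(n)
    print(n,[(z,proj(c,[.6135,.2624,z])[0].round(1)) for z in(.005,.034,.05,.075,.1)])
    print(" sink top corners",proj(c,[[.5886,.2373,.034],[.6386,.2373,.034],[.6386,.2873,.034],[.5886,.2873,.034]]).round(0).tolist())
w=cv2.imread("pics/w3.png"); d=cv2.imread("pics/d3.png")
g=lambda i,x,y,w_,h,k:cv2.resize(i[y:y+h,x:x+w_],None,fx=k,fy=k,interpolation=cv2.INTER_NEAREST)
cv2.imwrite("pics/c4.png",np.vstack([g(d,205,95,90,85,6),g(w,190,180,180,80,3)]))
c=get_calibration("wrist"); print(c["xyz"],proj(c,[[.5886,.2873,.034],[.6386,.2873,.034],[.5886,.2373,.034],[.6135,.2624,.005],[.6135,.2624,.034]]).round(0).tolist())
E
```

```text
[0.61354966 0.26233922 0.0271419 ] 0.016160160814902014
scene [(0.005, array([354.9, 209.7])), (0.034, array([356.1, 203.6])), (0.05, array([356.8, 200.1])), (0.075, array([357.8, 194.7])), (0.1, array([358.9, 189.1]))]
 sink top corners [[347.0, 199.0], [350.0, 210.0], [365.0, 209.0], [362.0, 198.0]]
side [(0.005, array([242.8, 166.4])), (0.034, array([242.5, 157.8])), (0.05, array([242.3, 152.9])), (0.075, array([241.9, 145.3])), (0.1, array([241.6, 137.4]))]
 sink top corners [[239.0, 164.0], [254.0, 159.0], [246.0, 152.0], [231.0, 156.0]]
[0.62040985 0.33365433 0.19915841] [[229.0, 213.0], [318.0, 206.0], [240.0, 292.0], [277.0, 233.0], [277.0, 251.0]]
```

View pics/c4.png

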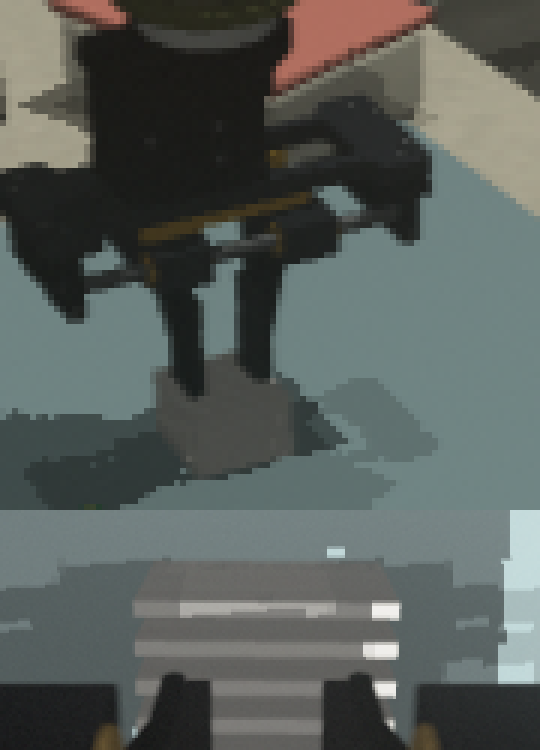

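The side crop shows both fingertips ending on top of the sink, at side (239,161) and (250,158), although the reading puts the tips at z = 5 mm. So I suspect a z offset. I'll check it on the starting pictures, where the tips hung free at scene (413,94) and (440,94).

```bash
python3 - <<'E'
from h import *
a,b=get_calibration("scene"),get_calibration("side")
t=np.array([.261,.568,0]);y=np.array([.418,.908,0])
for z in(.161,.191,.221,.251):
    P=[t+[0,0,z]+k*.05*y for k in(-1,1)]
    print(z,"scene",proj(a,P).round(1).tolist(),"side",proj(b,P).round(1).tolist())
i=cv2.imread("pics/scene0.png"); j=cv2.imread("pics/side0.png")
g=lambda i,x,y,w,h,k:cv2.resize(i[y:y+h,x:x+w],None,fx=k,fy=k,interpolation=cv2.INTER_NEAREST)
cv2.imwrite("pics/c5.png",np.hstack([g(i,395,40,80,65,5),g(j,30,35,75,65,5)]))
E
```

```text
0.161 scene [[407.0, 103.4], [434.6, 108.7]] side [[75.5, 112.5], [82.3, 97.3]]
0.191 scene [[408.8, 96.4], [436.7, 101.7]] side [[72.9, 102.4], [79.9, 87.6]]
0.221 scene [[410.5, 89.3], [438.8, 94.5]] side [[70.3, 92.0], [77.5, 77.6]]
0.251 scene [[412.3, 82.0], [441.0, 87.2]] side [[67.5, 81.3], [75.0, 67.3]]
```

View pics/c5.png

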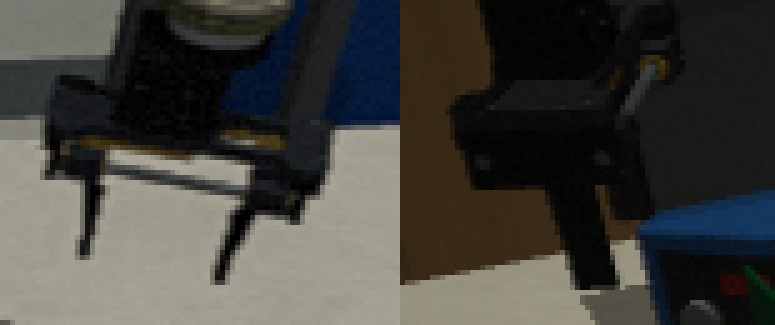

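The start pictures put the fingertips at scene (411.6,91.2) and (438.8,96.4), side (69.6,92.4). That is z ≈ 0.217, about 26 mm higher than the interface figure, so tip z ≈ ee z + 0.004. I'll regrasp about 27 mm deeper, in guarded steps.

>>> drive_tool(series=[0,0,0,0,0,-0.8,1,0,0,0,0,0,-1.3,1,0,0,0,0,0,-1.3,1,0,0,0,0,0,-1.3,1,0,0,0,0,0,-1.3,1,0,0,0,0,0,-1.3,1,0,0,0,0,0,-1.3,1,0,0,0,0,0,-1.3,1,0,0,0,0,0,-1.3,1,0,0,0,0,0,-1.3,1])

```text
time: 7.45
ee_pos: [0.6134, 0.2623, 0.0788]
eef_rot: [0.736, 0.677, -0.0, -0.0]
ft_force: [0.2, 0.8, -0.0]
width: 0.0744
grip_force: 0.0
```

>>> drive_tool(series=[0,0,0,0,0,0,1,0,0,0,0,0,0,1,0,0,0,0,0,0.6,1,0,0,0,0,0,1.1,1,0,0,0,0,0,1.5,1,0,0,0,0,0,1.7,1,0,0,0,0,0,1.8,1,0,0,0,0,0,1.85,1,0,0,0,0,0,1.85,1,0,0,0,0,0,1.85,1])

```text
time: 8.28
ee_pos: [0.6142, 0.2627, 0.0062]
eef_rot: [0.736, 0.677, 0.001, 0.0]
ft_force: [0.2, -0.2, -0.1]
width: 0.0872
grip_force: 0.0
```

No contact at a reading of z = 6 mm, which confirms the offset. Closing.

>>> drive_tool(series=[0,0,0,0,0,0,-1,0,0,0,0,0,0,-1,0,0,0,0,0,0,-1,0,0,0,0,0,0,-1,0,0,0,0,0,0,-1,0,0,0,0,0,0,-1,0,0,0,0,0,0,-1,0,0,0,0,0,0,-1,0,0,0,0,0,0,-1,0,0,0,0,0,0,-1])

```text
time: 9.12
ee_pos: [0.6136, 0.2624, 0.0052]
eef_rot: [0.736, 0.677, 0.0, -0.0]
ft_force: [-0.2, -0.9, 0.1]
width: 0.0498
grip_force: 30.0
```

```bash
python3 - <<'E'
from h import *
s=state();print(s["ee_pos"],s["width"],s["grip_force"],move([.47,.06,.16],np.radians(-4.7)))
E
```

```text
[0.61357639 0.26239241 0.0051986 ] 0.04978495957660506 29.982844591140747 (array([ 0.  , -0.  , -0.02]), array([-5.34, -3.15, -3.87]))
```

The sink is gripped at 49.8 mm. I'll lift it and go to view the relay board.

```bash
python3 - <<'E'
from h import *
print(move([.6136,.2624,.1],np.radians(-4.7)),move([.51,-.25,.25],np.radians(-4.7)))
E
```

```text
(array([ 0.  , -0.  , -0.02]), array([ 0.  ,  0.  , -2.37])) (array([ 0.  , -0.  , -0.02]), array([-12.98,  -1.51,  -6.12]))
```

>>> drive_tool(series=[0,0,0,0,0,-0.7,-1,0,0,0,0,0,-1.5,-1,0,0,0,-1,0,-2.4,-1,0,0,0,-2,-0.3,-3,-1,0,0,0,-3,-0.4,-3.6,-1,0,0,0,-4,-0.5,-4.2,-1,0,0,0,-5,-0.6,-4.8,-1,0,0,0,-6,-0.7,-5.4,-1,0,0,0,-7,-0.8,-6,-1,0,0,0,-8,-0.9,-6.1,-1])

```text
time: 9.95
ee_pos: [0.5579, -0.0169, 0.2383]
eef_rot: [0.736, 0.677, 0.001, 0.0]
ft_force: [0.9, 0.6, -0.8]
width: 0.0494
grip_force: 30.0
```

```bash
python3 - <<'E'
from h import *
s=state();print(s["ee_pos"],s["width"],s["grip_force"],move([.51,-.25,.25],np.radians(-4.7)))
E
```

```text
[ 0.55794824 -0.0168553   0.23833023] 0.04938920362670721 29.985586032271385 (array([ 0.03, -0.01, -0.01]), array([-5.91, -0.71, -0.3 ]))
```

>>> drive_tool(series=[0,0,0,-1,0,-0.1,-1,0,0,0,-2,-0.2,-0.2,-1,0,0,0,-3,-0.3,-0.2,-1,0,0,0,-4,-0.4,-0.2,-1,0,0,0,-5,-0.6,-0.2,-1,0,0,0,-5.5,-0.7,-0.2,-1,0,0,0,-5.5,-0.7,-0.2,-1,0,0,0,-5.5,-0.7,-0.2,-1,0,0,0,-5.5,-0.7,-0.2,-1,0,0,0,-5.5,-0.7,-0.2,-1])

```text
time: 10.78
ee_pos: [0.5123, -0.2312, 0.2439]
eef_rot: [0.735, 0.678, 0.0, -0.0]
ft_force: [-0.5, 0.4, -0.4]
width: 0.0496
grip_force: 30.0
```

```bash
python3 - <<'E'
from h import *
s=state();print(s["ee_pos"],s["width"],s["grip_force"])
c,w=snap("wrist","w6"); np.savez("w6.npz",**c)
cv2.imwrite("pics/w6c.png",cv2.resize(w[0:270,80:480],None,fx=2,fy=2,interpolation=cv2.INTER_CUBIC))
E
```

```text
[ 0.51227293 -0.23123885  0.24387162] 0.04959401178567424 29.98436227440834
```

View pics/w6c.png

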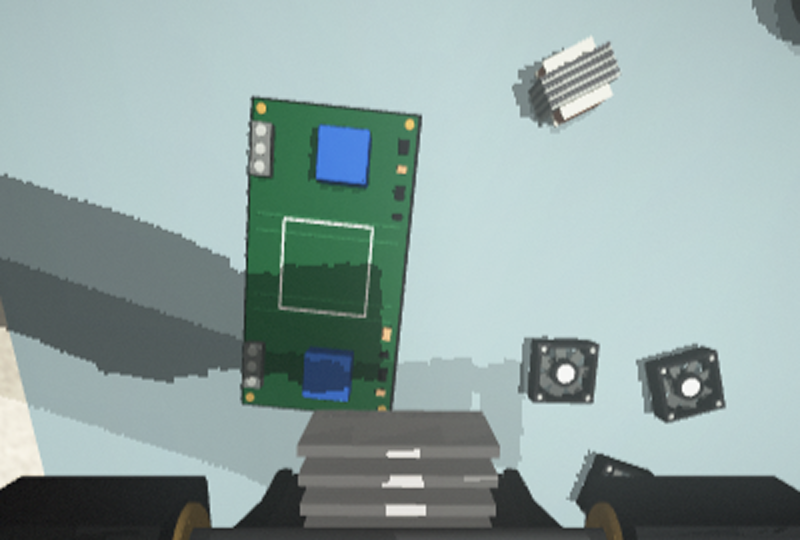

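The 2x crop shows the outline corners at (285,218), (373,227), (366,317) and (279,308). The wanted fan is at (563,371), with its look-alikes at (685,385) and (615,475), and the transformer is at (572,82). The sink in hand is visible at the bottom.

```bash
python3 - <<'E'
from h import *
c=dict(np.load("w6.npz")); o=np.array([80,0])
P=quad(c,np.array([[285,218],[373,227],[366,317],[279,308]])/2+o,.012)
quad(c,np.array([[252,97],[421,115],[393,411],[242,403]])/2+o,.012)
quad(c,np.array([[317,126],[370,127],[368,185],[317,182]])/2+o,.036)
w=cv2.imread("pics/w6.png"); hsv=cv2.cvtColor(w,cv2.COLOR_BGR2HSV)
print("fan"); m=np.zeros(w.shape[:2],bool); m[160:210,335:385]=1
b=cv2.morphologyEx((m&(w.max(2)<85)).astype(np.uint8),cv2.MORPH_CLOSE,np.ones((7,7))); rects(c,b,.02)
rects(c,b,.01)
s=state();print(s["ee_pos"])
x,y=P.mean(0)/1000
print(move([x,y,.10],np.radians(-6)),move([x,y,.019],np.radians(-6)))
E
```

```text
ctr [ 471.8 -169.1] sides [55.8 57.  57.3 56.7] ang [-10.2 -99.8 169.5  78.7]
ctr [ 472.5 -167.6] sides [102.4 186.6 103.4 191.1] ang [-10.2 -99.9 172.3  79.8]
ctr [ 491.6 -106. ] sides [30.4 31.3 29.9 30.2] ang [ -5.6 -97.4 172.2  83.5]
fan
px [361. 185.] xy 620.5 -246.6 size 40.3 43.7 ang 85.4
px [361. 185.] xy 623.1 -248.8 size 41.3 44.9 ang 85.4
[ 0.51227511 -0.231268    0.24391051]
(array([-0.  , -0.01,  0.27]), array([ 1.46, -1.13,  3.6 ])) (array([-0.  , -0.01,  0.27]), array([ 1.46, -1.13,  5.62]))
```

```bash
python3 - <<'E'
from h import *
print(move([.472,-.169,.09],np.radians(-10)))
E
```

```text
(array([-0.  , -0.01,  1.07]), array([ 1.47, -1.13,  3.85]))
```

>>> drive_tool(series=[0,0,1.07,0.7,-0.6,0.5,-1,0,0,1.07,1.47,-1.13,1,-1,0,0,1.07,1.47,-1.13,2,-1,0,0,1.07,1.47,-1.13,2.8,-1,0,0,1.07,1.47,-1.13,3.5,-1,0,0,1.07,1.47,-1.13,3.85,-1,0,0,1.07,1.47,-1.13,3.85,-1,0,0,1.07,1.47,-1.13,3.85,-1,0,0,1.07,1.47,-1.13,3.85,-1,0,0,1.07,1.47,-1.13,3.85,-1])

```text
time: 11.67
ee_pos: [0.4727, -0.1703, 0.0915]
eef_rot: [0.767, 0.642, 0.001, 0.001]
ft_force: [0.9, -0.1, -0.6]
width: 0.0493
grip_force: 30.0
```

```bash
python3 - <<'E'
from h import *
print(state()["ee_pos"],move([.472,-.169,.018],np.radians(-10)))
E
```

```text
[ 0.47274772 -0.1703155   0.09148351] (array([ 0.03, -0.  , -0.02]), array([ 0.03, -0.03,  1.84]))
```

>>> drive_tool(series=[0,0,0,0.02,-0.02,0.6,-1,0,0,0,0.02,-0.02,1.1,-1,0,0,0,0.02,-0.02,1.5,-1,0,0,0,0.02,-0.02,1.7,-1,0,0,0,0.02,-0.02,1.78,-1,0,0,0,0.02,-0.02,1.8,-1,0,0,0,0.02,-0.02,1.8,-1,0,0,0,0.02,-0.02,1.8,-1,0,0,0,0.02,-0.02,1.8,-1,0,0,0,0.02,-0.02,1.8,-1])

```text
time: 12.5
ee_pos: [0.4714, -0.1694, 0.0187]
eef_rot: [0.767, 0.642, 0.0, 0.0]
ft_force: [-0.3, -1.1, -0.8]
width: 0.0498
grip_force: 30.0
```

>>> drive_tool(series=[0,0,0,0,0,0.03,-1,0,0,0,0,0,0.03,-1,0,0,0,0,0,0.03,0.7,0,0,0,0,0,0.03,0.7,0,0,0,0,0,0.03,0.7,0,0,0,0,0,0.03,0.7,0,0,0,0,0,0.03,0.7,0,0,0,0,0,0.03,0.7,0,0,0,0,0,-0.4,0.7,0,0,0,0,0,-1.2,0.7])

```text
time: 13.33
ee_pos: [0.4686, -0.1688, 0.064]
eef_rot: [0.767, 0.642, -0.002, -0.002]
ft_force: [0.7, -0.3, -0.5]
width: 0.0735
grip_force: 0.0
```

```bash
python3 - <<'E'
from h import *
print(state()["ee_pos"],state()["width"],move([.59,-.36,.20],np.radians(-7)))
E
```

```text
[ 0.46857232 -0.16882733  0.06398341] 0.07354658544969188 (array([-0.07,  0.01, -0.62]), array([-4.17,  3.81, -3.42]))
```

>>> drive_tool(series=[0,0,0,0,0,-0.8,0.7,0,0,-0.3,-0.5,0.5,-1.6,0.7,0,0,-1,-1.2,1.2,-2.4,0.7,0,0,-1,-2.2,2,-3,0.7,0,0,-1,-3.2,2.6,-3.6,0.7,0,0,-1,-4,3,-3.9,0.7,0,0,-1,-4.3,3,-3.9,0.7,0,0,-1,-4.3,3,-3.9,0.7,0,0,-1,-4.3,3,-3.9,0.7,0,0,-1,-4.3,3,-3.9,0.7])

```text
time: 14.17
ee_pos: [0.5586, -0.3596, 0.2213]
eef_rot: [0.738, 0.675, -0.0, -0.001]
ft_force: [0.3, 0.7, -0.6]
width: 0.0741
grip_force: 0.0
```

```bash
python3 - <<'E'
from h import *
s=state();print(s["ee_pos"],s["width"],s["grip_force"])
c,w=snap("wrist","w7"); np.savez("w7.npz",**c)
cv2.imwrite("pics/w7c.png",cv2.resize(w[0:270,100:500],None,fx=2,fy=2,interpolation=cv2.INTER_CUBIC))
E
```

```text
[ 0.55864276 -0.35956964  0.22133587] 0.07413491850487365 0.0
```

View pics/w7c.png

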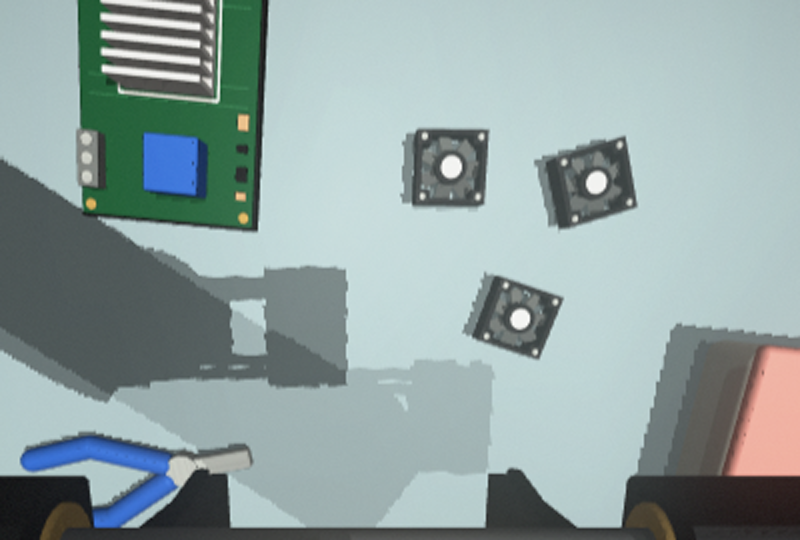

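The sink stands on its outline. The nearest fan's hub is at (451,167), with its corner screws at (421,137), (482,135), (477,198) and (421,195). The pliers are at lower left, clear of the path.

```bash
python3 - <<'E'
from h import *
c=dict(np.load("w7.npz")); o=np.array([100,0])
print(plane(c,np.array([451,167])/2+o,.019))
quad(c,np.array([[421,137],[482,135],[477,198],[421,195]])/2+o,.02)
quad(c,np.array([[424,129],[488,130],[485,206],[420,206]])/2+o,.02)
w=cv2.imread("pics/w7.png")
m=np.zeros(w.shape[:2],bool); m[55:110,303:350]=1
rects(c,cv2.morphologyEx((m&(w.max(2)<85)).astype(np.uint8),cv2.MORPH_CLOSE,np.ones((9,9))),.02)
quad(c,np.array([[101,73],[202,80],[202,20],[100,13]])/2+o,.046)
print(state()["ee_pos"],move([.6205,-.2465,.07],np.radians(-4)))
E
```

```text
[[ 0.62315264 -0.24858565  0.019     ]]
ctr [ 622.6 -248.4] sides [34.4 33.7 32.5 31. ] ang [ -3.4 -96.9 172.   86.5]
ctr [ 624.8 -249.6] sides [36.1 40.7 37.8 41.2] ang [ -5.9 -94.3 174.9  83.3]
px [324.  84.] xy 621.3 -248.3 size 38.5 40.8 ang 84.9
ctr [ 470.1 -180.9] sides [51.8 27.3 51.1 27.2] ang [  -8.7   81.1  171.4 -100.3]
[ 0.55890987 -0.35862067  0.22142144] (array([-0.01, -0.01, -0.22]), array([2.92, 1.29, 3.79]))
```

```bash
python3 - <<'E'
from h import *
print(move([.6223,-.2483,.06],np.radians(-5)),move([.6223,-.2483,.004],np.radians(-5)))
E
```

```text
(array([-0.01, -0.01, -0.02]), array([2.88, 1.34, 4.04])) (array([-0.01, -0.01, -0.02]), array([2.88, 1.34, 5.44]))
```

>>> drive_tool(series=[0,0,0,0.8,0.4,0.6,0.38,0,0,0,1.6,0.8,1.2,0.38,0,0,0,2.3,1.1,1.9,0.38,0,0,0,2.88,1.34,2.7,0.38,0,0,0,2.88,1.34,3.4,0.38,0,0,0,2.88,1.34,3.9,0.38,0,0,0,2.88,1.34,4,0.38,0,0,0,2.88,1.34,4,0.38,0,0,0,2.88,1.34,4,0.38,0,0,0,2.88,1.34,4,0.38])

```text
time: 15.05
ee_pos: [0.6234, -0.2503, 0.0642]
eef_rot: [0.738, 0.675, 0.001, 0.001]
ft_force: [-0.3, 0.5, -0.4]
width: 0.0599
grip_force: 0.0
```

```bash
python3 - <<'E'
from h import *
print(state()["ee_pos"],state()["width"],move([.6223,-.2483,.004],np.radians(-5)))
E
```

```text
[ 0.6233875  -0.25033594  0.06417468] 0.05994220900626835 (array([ 0.03,  0.  , -0.03]), array([ 0.05, -0.04,  1.5 ]))
```

>>> drive_tool(series=[0,0,0,0.03,-0.02,0.5,0.38,0,0,0,0.03,-0.02,1,0.38,0,0,0,0.03,-0.02,1.3,0.38,0,0,0,0.03,-0.02,1.42,0.38,0,0,0,0.03,-0.02,1.44,0.38,0,0,0,0.03,-0.02,1.44,-1,0,0,0,0.03,-0.02,1.44,-1,0,0,0,0.03,-0.02,1.44,-1,0,0,0,0.03,-0.02,1.44,-1,0,0,0,0.03,-0.02,1.44,-1], grip_force=15)

```text
time: 15.88
ee_pos: [0.6223, -0.2488, 0.0052]
eef_rot: [0.738, 0.675, 0.0, 0.0]
ft_force: [-0.3, 0.2, 2.8]
width: 0.0398
grip_force: 15.0
```

>>> drive_tool(series=[0,0,0,0,0,0,-1,0,0,0,0,0,0,-1,0,0,0,0,0,0,-1,0,0,0,0,0,0,-1])

```text
time: 16.22
ee_pos: [0.6223, -0.2488, 0.0052]
eef_rot: [0.738, 0.675, 0.0, 0.0]
ft_force: [-0.9, 0.2, 5.9]
width: 0.0399
grip_force: 15.0
```

```bash
python3 - <<'E'
from h import *
print(state()["ee_pos"],state()["width"],move([.472,-.169,.12],np.radians(-10)),move([.472,-.169,.05],np.radians(-10)))
E
```

```text
[ 0.622287   -0.24877278  0.00521737] 0.03987702258869897 (array([ 0.01, -0.  ,  0.97]), array([ 1.65, -3.92, -2.87])) (array([ 0.01, -0.  ,  0.97]), array([ 1.65, -3.92, -1.12]))
```

Gripped at 39.9 mm. Lifting the fan over the sink.

>>> drive_tool(series=[0,0,0,0,0,-0.7,-1,0,0,0,0,0,-1.6,-1,0,0,0.4,0.3,-0.7,-2.4,-1,0,0,0.97,0.7,-1.6,-2.9,-1,0,0,0.97,1.1,-2.5,-2.9,-1,0,0,0.97,1.5,-3.3,-2.9,-1,0,0,0.97,1.65,-3.92,-2.9,-1,0,0,0.97,1.65,-3.92,-2.9,-1,0,0,0.97,1.65,-3.92,-2.9,-1,0,0,0.97,1.65,-3.92,-2.9,-1])

```text
time: 17.05
ee_pos: [0.4723, -0.1689, 0.1209]
eef_rot: [0.766, 0.643, 0.001, 0.0]
ft_force: [0.1, 0.7, -0.1]
width: 0.0396
grip_force: 15.0
```

```bash
python3 - <<'E'
from h import *
print(state()["ee_pos"],state()["width"],move([.4717,-.1692,.053],np.radians(-10)))
E
```

```text
[ 0.47233446 -0.16889468  0.1208726 ] 0.03959268248895659 (array([ 0.01, -0.  ,  0.01]), array([-0.01, -0.02,  1.7 ]))
```

>>> drive_tool(series=[0,0,0,-0.01,-0.02,0.5,-1,0,0,0,-0.01,-0.02,1,-1,0,0,0,-0.01,-0.02,1.4,-1,0,0,0,-0.01,-0.02,1.6,-1,0,0,0,-0.01,-0.02,1.68,-1,0,0,0,-0.01,-0.02,1.7,-1,0,0,0,-0.01,-0.02,1.7,-1,0,0,0,-0.01,-0.02,1.7,-1,0,0,0,-0.01,-0.02,1.7,-1,0,0,0,-0.01,-0.02,1.7,-1])

```text
time: 17.88
ee_pos: [0.4712, -0.1692, 0.0531]
eef_rot: [0.766, 0.643, 0.0, 0.0]
ft_force: [0.5, -0.2, 0.1]
width: 0.04
grip_force: 15.0
```

>>> drive_tool(series=[0,0,0,0,0,0.04,-1,0,0,0,0,0,0.04,-1,0,0,0,0,0,0.04,0.6,0,0,0,0,0,0.04,0.6,0,0,0,0,0,0.04,0.6,0,0,0,0,0,0.04,0.6,0,0,0,0,0,0.04,0.6,0,0,0,0,0,-0.3,0.6,0,0,0,0,0,-1,0.6,0,0,0,0,0,-1.9,0.6])

```text
time: 18.72
ee_pos: [0.469, -0.1689, 0.1276]
eef_rot: [0.766, 0.643, -0.002, -0.001]
ft_force: [0.1, -0.1, -0.1]
width: 0.069
grip_force: 0.0
```

```bash
python3 - <<'E'
from h import *
print(state()["ee_pos"],state()["width"],move([.56,-.24,.25],np.radians(-10)))
E
```

```text
[ 0.4689757  -0.16889003  0.1276305 ] 0.06896293517846527 (array([-0.05,  0.01,  0.  ]), array([-1.36,  2.54, -3.07]))
```

>>> drive_tool(series=[0,0,0,-0.4,0.8,-0.9,0.6,0,0,0,-0.9,1.6,-1.7,0.6,0,0,0,-1.36,2.54,-2.5,0.6,0,0,0,-1.36,2.54,-3.07,0.6,0,0,0,-1.36,2.54,-3.07,0.6,0,0,0,-1.36,2.54,-3.07,0.6,0,0,0,-1.36,2.54,-3.07,0.6])

```text
time: 19.3
ee_pos: [0.5609, -0.2402, 0.2505]
eef_rot: [0.766, 0.643, -0.0, -0.0]
ft_force: [-0.2, 0.4, -0.8]
width: 0.0696
grip_force: 0.0
```

```bash
python3 - <<'E'
from h import *
s=state();print(s["ee_pos"],s["width"])
c,w=snap("wrist","w8"); np.savez("w8.npz",**c)
cv2.imwrite("pics/w8c.png",cv2.resize(w[0:240,120:440],None,fx=2.5,fy=2.5,interpolation=cv2.INTER_CUBIC))
E
```

```text
[ 0.56094187 -0.24024875  0.25046176] 0.06960691795828816
```

View pics/w8c.png

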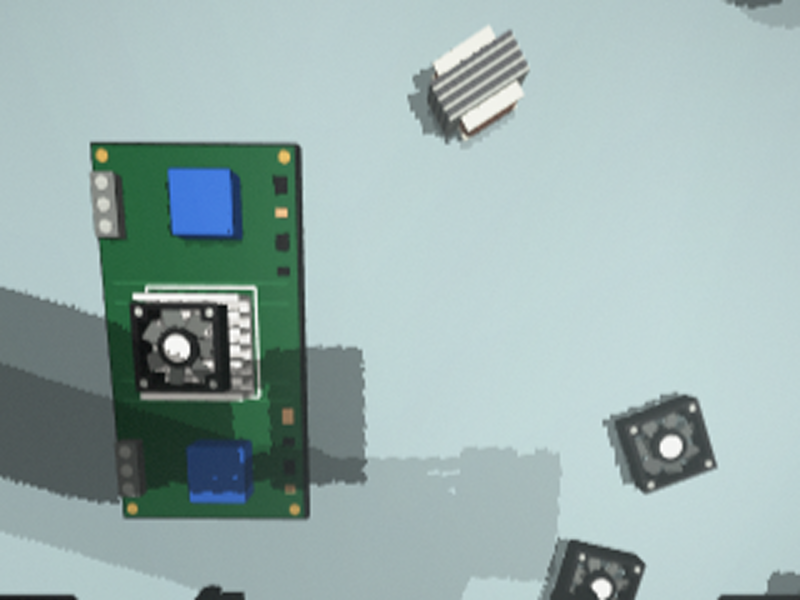

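The fan lies squarely on the sink, with its hub at (176,347). The transformer is at (480,83), turned about 30°, with its laminations running lower left to upper right.

```bash
python3 - <<'E'
from h import *
c=dict(np.load("w8.npz")); o=np.array([120,0])
q=lambda p,z:plane(c,np.array(p)/2.5+o,z)[:,:2]*1000
print("hub",q([[176,347]],.065), "fan", quad(c,np.array([[133,302],[226,304],[229,395],[136,394]])/2.5+o,.066).mean(0))
quad(c,np.array([[432,92],[512,32],[528,70],[447,122]])/2.5+o,.034)
quad(c,np.array([[433,70],[492,27],[523,87],[462,130]])/2.5+o,.03)
w=cv2.imread("pics/w8.png");hsv=cv2.cvtColor(w,cv2.COLOR_BGR2HSV)
m=np.zeros(w.shape[:2],bool); m[5:60,285:335]=1
bg=np.median(w[20:40,380:440].reshape(-1,3),0); d=np.abs(w.astype(int)-bg).sum(2)
sh=(hsv[...,1]>25)&(w[...,0]>w[...,2]+8)   # bluish = mat or its shadow
k=m&(d>40)&~sh; print(k.sum()); rects(c,cv2.morphologyEx(k.astype(np.uint8),cv2.MORPH_CLOSE,np.ones((3,3))),.034,60)
cv2.imwrite("pics/k8.png",np.hstack([cv2.resize((k[0:65,280:340]*255).astype(np.uint8),None,fx=6,fy=6,interpolation=0),cv2.resize(cv2.cvtColor(w[0:65,280:340],cv2.COLOR_BGR2GRAY),None,fx=6,fy=6)]))
E
```

```text
ctr [ 473.6 -170.3] sides [41.9 40.8 43.2 41.3] ang [ -11.1 -101.3  169.5   76.8]
hub [[ 471.33922674 -168.79903632]] fan [ 473.62643716 -170.26581632]
ctr [628.7 -76.3] sides [43.2 17.2 42.4 14.4] ang [  24.3  -72.7 -159.4  109.6]
ctr [628.3 -75. ] sides [31.8 28.8 33.2 28.8] ang [  23.4  -68.2 -156.8  109. ]
1214
px [308.  35.] xy 624.0 -80.0 size 54.6 39.2 ang 21.2
```

```bash
python3 - <<'E'
from h import *
print(move([.6285,-.0757,.08],np.radians(22.5)))
E
```

```text
(array([-0.02, -0.01, -6.5 ]), array([4.33, 0.97, 4.25]))
```

>>> drive_tool(series=[0,0,-1.2,0.9,0.2,0,0.85,0,0,-2.4,1.8,0.4,0.3,0.85,0,0,-3.6,2.7,0.6,0.8,0.85,0,0,-4.8,3.6,0.8,1.4,0.85,0,0,-6,4.33,0.97,2.2,0.85,0,0,-6.5,4.33,0.97,3,0.85,0,0,-6.5,4.33,0.97,3.8,0.85,0,0,-6.5,4.33,0.97,4.2,0.85,0,0,-6.5,4.33,0.97,4.2,0.85,0,0,-6.5,4.33,0.97,4.2,0.85])

```text
time: 20.18
ee_pos: [0.6282, -0.076, 0.0824]
eef_rot: [0.555, 0.832, -0.001, -0.001]
ft_force: [0.5, -0.2, 0.5]
width: 0.0808
grip_force: 0.0
```

>>> drive_tool(series=[0,0,0,0,0,0,0.85,0,0,0,0,0,0,0.85])

```text
time: 20.35
ee_pos: [0.6303, -0.0766, 0.085]
eef_rot: [0.556, 0.832, 0.001, 0.001]
ft_force: [0.3, 0.3, -0.9]
width: 0.0804
grip_force: 0.0
```

```bash
python3 - <<'E'
from h import *
print(state()["ee_pos"],state()["width"],move([.6285,-.0757,.0075],np.radians(22.5)))
c,w=snap("wrist","w9"); np.savez("w9.npz",**c)
E
```

```text
[ 0.63034084 -0.07656473  0.08502698] 0.08037748277425352 (array([0.03, 0.01, 0.  ]), array([ 0.04, -0.04,  1.94]))
```

>>> drive_tool(series=[0,0,0,0.02,-0.01,0.5,0.85,0,0,0,0.02,-0.01,1,0.85,0,0,0,0.02,-0.01,1.5,0.85,0,0,0,0.02,-0.01,1.78,0.85,0,0,0,0.02,-0.01,1.85,0.85,0,0,0,0.02,-0.01,1.85,-1,0,0,0,0.02,-0.01,1.85,-1,0,0,0,0.02,-0.01,1.85,-1,0,0,0,0.02,-0.01,1.85,-1,0,0,0,0.02,-0.01,1.85,-1], grip_force=30)

```text
time: 21.23
ee_pos: [0.6294, -0.0759, 0.0101]
eef_rot: [0.555, 0.832, 0.0, 0.0]
ft_force: [-0.6, -0.2, 0.4]
width: 0.0549
grip_force: 0.0
```

>>> drive_tool(series=[0,0,0,0,0,0,-1,0,0,0,0,0,0,-1,0,0,0,0,0,0,-1,0,0,0,0,0,0,-1,0,0,0,0,0,0,-1,0,0,0,0,0,0,-1])

```text
time: 21.73
ee_pos: [0.629, -0.0758, 0.0096]
eef_rot: [0.555, 0.832, 0.0, 0.0]
ft_force: [-0.5, -0.3, 5.5]
width: 0.0415
grip_force: 29.8
```

```bash
python3 - <<'E'
from h import *
print(state()["ee_pos"],state()["width"],state()["grip_force"],move([.4553,.0772,.10],np.radians(-8.8)))
E
```

```text
[ 0.62902732 -0.07583773  0.00955118] 0.04147568324581235 29.839929342269897 (array([ 0.  , -0.  ,  6.26]), array([ 5.2 , -2.55, -2.26]))
```

Gripped at 41.5 mm. Carrying the transformer to the right outline at (0.4553, 0.0772).

>>> drive_tool(series=[0,0,0,0,0,-0.7,-1,0,0,0,0,0,-1.5,-1,0,0,1.2,0.8,-0.4,-2.2,-1,0,0,2.4,1.7,-0.8,-2.4,-1,0,0,3.6,2.6,-1.3,-2.4,-1,0,0,4.8,3.5,-1.7,-2.4,-1,0,0,6,4.4,-2.2,-2.4,-1,0,0,6.26,5.2,-2.55,-2.4,-1,0,0,6.26,5.2,-2.55,-2.4,-1,0,0,6.26,5.2,-2.55,-2.4,-1])

```text
time: 22.57
ee_pos: [0.4534, 0.0792, 0.1051]
eef_rot: [0.758, 0.652, 0.0, -0.001]
ft_force: [1.5, -0.6, -1.5]
width: 0.0419
grip_force: 29.8
```

>>> drive_tool(series=[0,0,0,0,0,0,-1,0,0,0,0,0,0,-1,0,0,0,0,0,0,-1])

```text
time: 22.82
ee_pos: [0.4557, 0.0761, 0.1052]
eef_rot: [0.76, 0.65, -0.0, 0.0]
ft_force: [-0.1, 0.1, -1.3]
width: 0.0417
grip_force: 29.8
```

```bash
python3 - <<'E'
from h import *
print(state()["ee_pos"],state()["width"],state()["grip_force"],move([.4553,.0772,.023],np.radians(-8.8)))
E
```

```text
[0.45566795 0.07614532 0.10517298] 0.04169782366806106 29.838898479938507 (array([ 0.  ,  0.01, -0.02]), array([ 0.03, -0.01,  2.05]))
```

>>> drive_tool(series=[0,0,0,0.02,-0.01,0.6,-1,0,0,0,0.02,-0.01,1.2,-1,0,0,0,0.02,-0.01,1.7,-1,0,0,0,0.02,-0.01,1.95,-1,0,0,0,0.02,-0.01,2.02,-1,0,0,0,0.02,-0.01,2.05,-1,0,0,0,0.02,-0.01,2.05,-1,0,0,0,0.02,-0.01,2.05,-1,0,0,0,0.02,-0.01,2.05,-1,0,0,0,0.02,-0.01,2.05,-1])

```text
time: 23.65
ee_pos: [0.4553, 0.0783, 0.024]
eef_rot: [0.759, 0.651, 0.001, 0.0]
ft_force: [-0.1, 0.6, -1.6]
width: 0.0418
grip_force: 29.8
```

>>> drive_tool(series=[0,0,0,0,0,0.03,-1,0,0,0,0,0,0.055,-1,0,0,0,0,0,0.055,-1,0,0,0,0,0,0.055,-1])

```text
time: 23.98
ee_pos: [0.455, 0.0783, 0.0215]
eef_rot: [0.759, 0.651, 0.0, -0.0]
ft_force: [-1.9, 0.7, 5.3]
width: 0.0414
grip_force: 29.8
```

>>> drive_tool(series=[0,0,0,0,0,0,0.5,0,0,0,0,0,0,0.5,0,0,0,0,0,0,0.5,0,0,0,0,0,0,0.5,0,0,0,0,0,0,0.5,0,0,0,0,0,-0.3,0.5,0,0,0,0,0,-1,0.5,0,0,0,0,0,-2,0.8,0,0,0,0,0,-3,0.8,0,0,0,0,0,-3.5,0.8])

```text
time: 24.82
ee_pos: [0.4562, 0.0781, 0.1653]
eef_rot: [0.759, 0.651, 0.002, 0.001]
ft_force: [0.4, 0.7, 0.8]
width: 0.0757
grip_force: 0.0
```

```bash
python3 - <<'E'
from h import *
print(state()["ee_pos"],state()["width"],move([.615,-.02,.24],np.radians(-4)))
E
```

```text
[0.45619821 0.07809832 0.1653453 ] 0.07565514395800366 (array([ 0.05, -0.03, -0.97]), array([-1.81,  4.31, -1.85]))
```

>>> drive_tool(series=[0,0,0,-0.6,0.8,-0.7,0.8,0,0,0,-1.3,1.6,-1.4,0.8,0,0,0,-2.06,2.7,-2.1,0.8,0,0,0,-2.06,2.7,-2.1,0.8,0,0,0,-2.06,2.7,-2.1,0.8,0,0,0,-2.06,2.7,-2.1,0.8,0,0,0,-2.06,2.7,-2.1,0.8])

```text
time: 25.4
ee_pos: [0.5484, -0.0194, 0.2443]
eef_rot: [0.759, 0.651, -0.001, -0.0]
ft_force: [-0.1, 0.2, -0.7]
width: 0.0785
grip_force: 0.0
```

```bash
python3 - <<'E'
from h import *
s=state();print(s["ee_pos"],s["width"])
c,w=snap("wrist","w10"); np.savez("w10.npz",**c); print(proj(c,[[.455,.078,.046],[.619,.0727,.05]]))
cv2.imwrite("pics/w10c.png",cv2.resize(w[0:240,120:440],None,fx=2.5,fy=2.5,interpolation=cv2.INTER_CUBIC))
E
```

```text
[ 0.54835164 -0.01942164  0.24430856] 0.07851559894896262
[[186.23161677 114.29724918]
 [327.41765727  96.16038248]]
```

View pics/w10c.png

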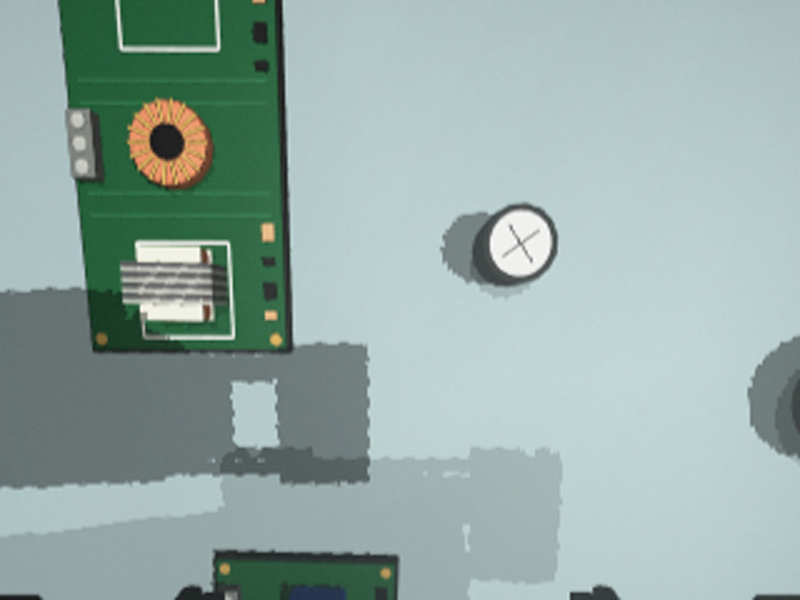

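The transformer stands square inside the right outline, at (170,283). The capacitor top is at (521,242).

```bash
python3 - <<'E'
from h import *
c=dict(np.load("w10.npz")); P=plane(c,np.array([[521,242]])/2.5+[120,0],.05)[0]; print(P)
print(plane(c,np.array([[170,283]])/2.5+[120,0],.046)[0])
print(move([*P[:2],.10],np.radians(-8.8)))
E
```

```text
[0.62002598 0.07184996 0.05      ]
[0.45731552 0.07888237 0.046     ]
(array([-0.02, -0.  ,  0.02]), array([2.51, 1.44, 3.6 ]))
```

>>> drive_tool(series=[0,0,0,0.9,0.5,0.3,0.8,0,0,0,1.7,1,0.7,0.8,0,0,0,2.51,1.44,1.4,0.8,0,0,0,2.51,1.44,2.2,0.8,0,0,0,2.51,1.44,3,0.8,0,0,0,2.51,1.44,3.5,0.8,0,0,0,2.51,1.44,3.6,0.8,0,0,0,2.51,1.44,3.6,0.8,0,0,0,2.51,1.44,3.6,0.8,0,0,0,2.51,1.44,3.6,0.8])

```text
time: 26.28
ee_pos: [0.622, 0.0709, 0.1031]
eef_rot: [0.759, 0.651, 0.001, 0.0]
ft_force: [0.4, -0.1, -0.0]
width: 0.0782
grip_force: 0.0
```

```bash
python3 - <<'E'
from h import *
print(state()["ee_pos"],state()["width"],move([.62,.0718,.018],np.radians(-8.8)))
E
```

```text
[0.62200848 0.07094448 0.10308517] 0.07822138950043359 (array([ 0.03, -0.02,  0.01]), array([ 0.01, -0.06,  2.13]))
```

>>> drive_tool(series=[0,0,0,0.01,-0.02,0.5,0.8,0,0,0,0.01,-0.02,1,0.8,0,0,0,0.01,-0.02,1.5,0.8,0,0,0,0.01,-0.02,1.9,0.8,0,0,0,0.01,-0.02,2.1,0.8,0,0,0,0.01,-0.02,2.1,0.8,0,0,0,0.01,-0.02,2.1,-1,0,0,0,0.01,-0.02,2.1,-1,0,0,0,0.01,-0.02,2.1,-1,0,0,0,0.01,-0.02,2.1,-1], grip_force=20)

```text
time: 27.12
ee_pos: [0.6211, 0.0712, 0.0182]
eef_rot: [0.759, 0.651, 0.001, 0.0]
ft_force: [-0.1, 0.2, -0.6]
width: 0.0593
grip_force: 0.0
```

>>> drive_tool(series=[0,0,0,0,0,0,-1,0,0,0,0,0,0,-1,0,0,0,0,0,0,-1,0,0,0,0,0,0,-1,0,0,0,0,0,0,-1,0,0,0,0,0,0,-1,0,0,0,0,0,0,-1,0,0,0,0,0,0,-1])

```text
time: 27.78
ee_pos: [0.6204, 0.0711, 0.0171]
eef_rot: [0.759, 0.651, 0.0, -0.0]
ft_force: [-1.4, -0.8, 2.1]
width: 0.0345
grip_force: 20.0
```

```bash
python3 - <<'E'
from h import *
print(state()["ee_pos"],state()["width"],state()["grip_force"],move([.4755,.2082,.12],np.radians(-8.8)))
E
```

```text
[0.62040237 0.07111337 0.01714051] 0.034515316423670325 19.99967206735164 (array([-0., -0.,  0.]), array([ 2.83, -4.1 , -2.57]))
```

Gripped at 34.5 mm. Carrying the capacitor to the left outline.

>>> drive_tool(series=[0,0,0,0,0,-0.7,-1,0,0,0,0,0,-1.5,-1,0,0,0,0.5,-0.7,-2.2,-1,0,0,0,1,-1.5,-2.5,-1,0,0,0,1.6,-2.3,-2.6,-1,0,0,0,2.2,-3.2,-2.6,-1,0,0,0,2.83,-4.1,-2.6,-1,0,0,0,2.83,-4.1,-2.6,-1,0,0,0,2.83,-4.1,-2.6,-1,0,0,0,2.83,-4.1,-2.6,-1])

```text
time: 28.62
ee_pos: [0.4757, 0.208, 0.1212]
eef_rot: [0.759, 0.651, 0.0, 0.0]
ft_force: [0.5, -0.3, -0.5]
width: 0.0343
grip_force: 20.0
```

>>> drive_tool(series=[0,0,0,0,0,0,-1,0,0,0,0,0,0,-1])

```text
time: 28.78
ee_pos: [0.4766, 0.2066, 0.121]
eef_rot: [0.76, 0.65, -0.0, 0.0]
ft_force: [1.0, -0.4, -0.3]
width: 0.0343
grip_force: 20.0
```

```bash
python3 - <<'E'
from h import *
print(state()["ee_pos"],state()["width"],state()["grip_force"],move([.4755,.2082,.030],np.radians(-8.8)))
E
```

```text
[0.47658007 0.20664451 0.12104395] 0.03428806534816905 19.999789986759424 (array([ 0.01,  0.01, -0.03]), array([ 0.04, -0.03,  2.28]))
```

>>> drive_tool(series=[0,0,0,0.01,-0.01,0.6,-1,0,0,0,0.01,-0.01,1.2,-1,0,0,0,0.01,-0.01,1.8,-1,0,0,0,0.01,-0.01,2.1,-1,0,0,0,0.01,-0.01,2.22,-1,0,0,0,0.01,-0.01,2.27,-1,0,0,0,0.01,-0.01,2.27,-1,0,0,0,0.01,-0.01,2.27,-1,0,0,0,0.01,-0.01,2.27,-1,0,0,0,0.01,-0.01,2.27,-1])

```text
time: 29.62
ee_pos: [0.4758, 0.2088, 0.0312]
eef_rot: [0.759, 0.651, 0.001, -0.0]
ft_force: [-0.2, -0.5, -0.8]
width: 0.0348
grip_force: 20.0
```

>>> drive_tool(series=[0,0,0,0,0,0.03,-1,0,0,0,0,0,0.05,-1,0,0,0,0,0,0.05,-1,0,0,0,0,0,0.05,-1])

```text
time: 29.95
ee_pos: [0.4756, 0.2088, 0.029]
eef_rot: [0.759, 0.651, 0.0, -0.0]
ft_force: [-2.5, -0.4, 8.3]
width: 0.0347
grip_force: 20.0
```

>>> drive_tool(series=[0,0,0,0,0,0,0.3,0,0,0,0,0,0,0.3,0,0,0,0,0,0,0.3,0,0,0,0,0,0,0.3,0,0,0,0,0,0,0.3,0,0,0,0,0,-0.3,0.3,0,0,0,0,0,-1,0.3,0,0,0,0,0,-2,0.3,0,0,0,0,0,-3,0.3,0,0,0,0,0,-4,0.3])

```text
time: 30.78
ee_pos: [0.4751, 0.2077, 0.191]
eef_rot: [0.759, 0.651, 0.0, 0.0]
ft_force: [0.1, 2.0, 0.9]
width: 0.0564
grip_force: 0.0
```

>>> drive_tool(series=[0,0,0,-0.9,0.5,0,0.3,0,0,0,-1.8,1,0,0.3,0,0,0,-2.7,1.5,0,0.3,0,0,0,-3.2,2,0,0.3,0,0,0,-3.2,2,0,0.3,0,0,0,-3.2,2,0,0.3,0,0,0,-3.2,2,0,0.3,0,0,0,-3.2,2,0,0.3])

```text
time: 31.45
ee_pos: [0.5344, 0.0711, 0.1885]
eef_rot: [0.759, 0.652, 0.0, -0.0]
ft_force: [0.9, 0.2, 1.0]
width: 0.0568
grip_force: 0.0
```

```bash
python3 - <<'E'
from h import *
s=state();print(s["ee_pos"],s["width"])
c,w=snap("wrist","w11"); np.savez("w11.npz",**c); print(c["xyz"],proj(c,[[.4755,.2082,.062],[.455,.078,.046]]))
a=snap("scene","s11")[1]
g=cv2.resize(w[0:240,100:420],(640,480)); h=cv2.resize(a[150:230,180:350],(640,301))[:120*2]
cv2.imwrite("pics/w11c.png",np.vstack([g[:360],h]))
E
```

```text
[0.53437224 0.07113186 0.18848605] 0.056809817246089904
[0.54608265 0.141761   0.36053933] [[190.16602136  60.27862465]
 [203.00794895 198.60121118]]
```

View pics/w11c.png

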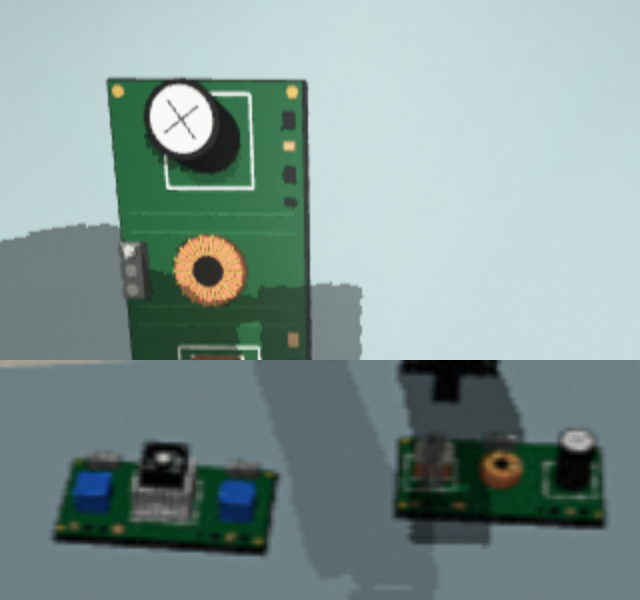

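The final picture shows the capacitor top at pixel (191,59.5), against (190.2,60.3) predicted, upright on its outline. The transformer, sink and fan are all in place and the gripper is clear, so I'm handing in.

```bash
python3 -c "
from bench import r
print(r.close_job())"
```

```text
the job is handed in; nothing more can be done
None
```

The job is handed in, with no verdict returned: the last pictures show the heat sink on its outline with the fan on top, the capacitor on the coil board's left outline and the transformer on its right one; the spool, pliers and cup were not touched.

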